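Roll the bracelet roll onto its display line

ROBOT

A 6-joint arm with a two-finger parallel gripper is mounted at the origin on the work surface. World frame = base frame: x ahead of the robot, y to its left, z up, the work surface at z = 0. Lengths are in mm, angles in rad, forces in N, time in s.
With the tool pointing down it reaches from about 275 to 875 mm from the base axis. Payload 12.5 kg.
Tool frame: the origin (TCP) lies at the very end of the fingers, on their centre line; the grasp point (between the pads) lies 19 mm behind it; z points along the fingers, x is the direction in which the jaws open and shut, and the axes are right-handed (so a half turn about z gives the same grasp; the last joint's range is limited). The gripper opens to 85 mm and grips with 20 to 120 N. Pads are 22 mm wide; open, the fingers measure 114 mm over their backs; the gripper's body (76 mm by 85 mm) begins 54 mm behind the grasp point. The pads swing forward as they close: fully open they stand 13 mm farther back than shut.
Start: joints at [1.049, 0.351, 1.652, -0, 1.139, -0.085], TCP at [232.641, 498.36, 231.29] pointing down, gripper open.
Joint ranges: [-2.75, 2.75], [-0.79, 2.1], [0.01, 2.65], [-1.57, 4.71], [0.07, 3.14], [-2.87, 2.87]. Speed limits (rad/s): [2.22, 2.22, 2.79, 3.14, 3.14, 3.14].

INTERFACE

Orientations are given as a unit quaternion [x, y, z, w].
In Python, from station import manip, get_image, get_calibration, job gives the robot as it stands.
- The arm moves only by the tool move_arm, never from a script. Its argument "increments" is text: rows parted by semicolons, each of 7 numbers parted by spaces: the shift along the tool's x, y, z in m, then the turn, a rotation vector about the tool's x, y, z in rad, then the opening, from 0 (shut) to 1 (fully open). A call has 1 to 12 rows; each row shifts and turns the commanded pose from where the row before left it, along the tool's axes as they then stand; what a row does not reach is not made up. A row lasts 1/12 s, in which the tool goes at most 41.7 mm and 7.16 degrees, less where a joint would pass 70% of its speed; a pose out of reach is approached as far as the arm can. A call is refused whole if a number of a shift passes 0.0417 or a number of a turn 0.125, either way. A call with a gripper value outside its range is refused whole. The fingers move at their own pace and stop on an object; "force" is the grip in N (left out, the last holds). Time passes only in rows, so rows that do not move let the fingers close. It gives the time, the measured TCP pose, the force and the opening at its end, in the units of the state.
- manip.get_state(): the state, without advancing time (a new reading comes with each control period).
- get_image(name): name is "scene" or "top" or "wrist"; returns (picture, depth): 384x512x3 uint8, red, green, blue; 384x512 float32, mm along the optical axis (not along the pixel's ray), 0 where there is no reading.
- get_calibration(name): a dict with "fovy" (degrees; the focal length in pixels is half the picture's height over the tangent of half this angle, whatever the lens; pixels are square), "cx", "cy" (the principal point, pixels), "k1" (the pictures are not rectified: a ray, as slopes to the right and down, at radius r is drawn at 1 + k1 r^2 times it, then the intrinsics apply), "position" and "orientation" of the camera in the world. Camera axes: x right, y up, looking along -z (the intrinsics and any distortion apply to the point x, -y, -z); pixel columns grow to the right and rows downward; lengths in mm; the calibration is good to about 2 mm. A picture is of the moment at which its call begins: read the wrist's pose just before it. get_calibration takes no time and is no camera call; for the wrist camera it gives the pose at the moment of the call.
- job.sign_off(): hands the job in, once; it reports no verdict.
The state is a dict: "t": time; "qpos": joint angles; "qvel": joint speeds; "tau": joint torques, N m; "tcp_pos": TCP position; "tool_rot": TCP orientation; "contact_force": force on the tool from outside, world axes, zero at the start; "wrist_torque": the same for the moment, N m; "gripper_width": finger opening in mm.
Only numpy, scipy, OpenCV 4.12 (cv2) and the standard library are available. Lean on these libraries where they do the work, as an engineer would, in place of code of your own. Each camera call takes 0.05 s, during which the arm holds its last target. There are 200 camera calls.

TASK

Set out the jewellery stall's grey display pad: with your fingertips, gently push the top of the black pink-banded bracelet roll sideways so that it rolls across the pad and comes to rest lying along the pink line, centred over it, not on the teal one. Only roll it: do not pinch, lift or tip it, and leave everything else on the table where it stands.

Things in the scene. Friction and masses are not known exactly. Their poses are not given: they have to be found in the camera images.
- roll: the bracelet roll: a black padded cylinder with pink bands and end discs, 60 mm in diameter, 150 mm long, about 0.3 kg, lying on the pad between the two lines. Origin at its centre, on its axis, 30 mm above the pad (its top is 64 mm above the table); own x runs along its axis, own z points up at the start and turns as it rolls. Let go, it stops within a few mm
- pink_line: the target: a flat pink stripe on the pad, 220 mm long, 12 mm wide, nothing to feel. Origin at its middle on the pad's surface; x runs along the stripe, y across it. It lies 75 to 140 mm from the roll, nearly parallel to it (within 0.06 rad), on its left or its right
- teal_line: the other stripe, teal, same size, parallel to the pink one on the opposite side of the roll: not the target. Origin and axes as the pink one
- pad: the fixed grey pad, 340 mm (x) by 420 mm (y), 4 mm thick; origin under its centre. Both lines run along its x, about 110 mm either side of its middle. The roll grips pad and fingertips: a tip on its top goes forward twice as far as the roll and comes down over its front, so take several short strokes; a tip pushed level against its upper back wedges it
- ring_cone: cream ring cone, 40 mm in diameter, 70 mm high, standing loose on the pad near its far long side, about 140 mm from the middle along the pad's +x; origin under its foot. Leave it
- gift_box: teal gift box, 47 x 53 mm, 38 mm high, loose on the pad, also about 140 mm along the pad's +x; origin under its middle. Leave it
- bead_pot: amber bead pot with a black cap, 34 mm in diameter, 42 mm high, loose on the pad near its edge towards the robot, about 145 mm along the pad's -x; origin under its foot. Leave it
- white_mug: white mug, 82 mm in diameter, 95 mm high, on the table at the right; origin under its foot. Leave it
- red_mug: dark red mug, same size, on the table at the right; origin under its foot. Leave it
- polish_bottle: green bottle, 48 mm in diameter, 120 mm high, on the table at the left; origin under its foot. Leave it
- trinket_dish: blue dish, 100 mm in diameter, 30 mm high, on the table at the left; origin under its foot. Leave it
There are look-alikes about, which are no part of the job. Leave any yellow look-alike of the roll alone.

How it is judged (in metres and radians):
On the way, in this order (a step that is already met when the one before it is completed fails the run):
1. the fingertips, high on the roll's upper half, push it and it turns (the point between the finger pads, about 19 mm behind the tips, is higher than 52 mm) (contact force between the fingers and roll above 0.2 N and height (world z) of the grasp point above 0.052 m and angle between roll's own z axis and vertical above 0.25 rad).
2. the roll has truly rolled, a fifth of a turn or more, lying on the pad (angle between roll's own z axis and vertical above 1.2 rad and height (world z) of roll below 0.038 m), for 0.05 s.
At the end, for the whole second after the job is handed in: the roll lies at rest on the pad along the pink line: its axis within 10 mm of the line's middle across it, its centre within 35 mm of the line's middle along it, parallel to it within 0.12 rad (7 degrees) (y of roll in the frame of pink_line between -0.01 and 0.01 m and x of roll in the frame of pink_line between -0.035 and 0.035 m and angle between the x axis of roll and the x axis of pink_line, either way round below 0.12 rad and height (world z) of roll below 0.037 m and linear speed of roll below 0.01 m/s); the robot touches nothing.
It fails at once if the roll is lifted or tipped: its centre rises more than 7 mm, or its axis tilts more than 0.2 rad (height (world z) of roll above 0.041 m or angle between roll's own x axis and vertical below 1.37 rad or angle between roll's own x axis and vertical above 1.77 rad).
It fails at once if the roll leaves the pad (height (world z) of roll below 0.029 m).
It fails at once if the roll is pinched or pressed hard (over 35 N from the fingers) (contact force between the fingers and roll above 35 N).
It fails at once if something that should be left alone is moved more than 15 mm (distance of any of ring_cone, gift_box, bead_pot, white_mug, red_mug, polish_bottle, trinket_dish from where it was at the start of the episode above 0.015 m).
It also fails if it takes over 64 s, if anything falls off the work surface, if the arm or the gripper's body presses on something with over 40 N, if the wrist force passes 120 N, or if a joint passes its speed limit or range.

## Working session

There is one attempt and no reset: what is moved stays moved. The work goes in short steps, Python scripts to look and compute and a tool call to move; the robot and the scene stay as the last step left them, time stands still between calls to the robot, and variables do not carry over. Pictures are saved under pics/ and viewed, about 8 in all and at most 12, crops included, and the job is handed in when it is done.

Besides the shell and the picture viewer there is one more tool, called after "Request:" in YAML: its name, and indented under it one key for each argument. move_arm: Moves the arm, as the interface text tells. Its arguments: {"type":"object","properties":{"increments":{"type":"string"},"force":{"type":"number"}},"required":["increments"]}

```bash
ls; mkdir -p pics; cat > h.py <<'E'
import numpy as np, cv2
from scipy.spatial.transform import Rotation as R
from station import manip, get_image, get_calibration, job
def K(c): 
    f=192/np.tan(np.radians(c['fovy'])/2); return np.array([[f,0,c['cx']],[0,f,c['cy']],[0,0,1.]]),np.array([c['k1'],0,0,0,0.])
def rays(c,uv):
    k,d=K(c); p=cv2.undistortPoints(np.float64(uv).reshape(-1,1,2),k,d)[:,0]
    return R.from_quat(c['orientation']).apply(np.c_[p[:,0],-p[:,1],-np.ones(len(p))])
def plane(c,uv,z):
    r=rays(c,uv); o=np.array(c['position']); return o+r*((z-o[2])/r[:,2])[:,None]
def snap(n,fn):
    c=get_calibration(n); im,d=get_image(n); cv2.imwrite('pics/'+fn+'.png',im[:,:,::-1]); np.savez('pics/'+fn+'.npz',im=im,d=d,c=np.array(c,dtype=object)); return im,d,c
E
python3 - <<'E'
from h import *
a=snap('top','top0');b=snap('scene','scene0')
print(a[2],b[2]); print(manip.get_state())
E
```

```text
pics
{'fovy': 49.74185839462298, 'cx': 253.11716043710086, 'cy': 195.78385724874792, 'k1': -0.14736311743186836, 'position': array([ 428.97964585,    3.44101115, 1186.77143833]), 'orientation': array([ 0.01621433, -0.03399556, -0.70498204,  0.70822435])} {'fovy': 55.42823744462525, 'cx': 260.568302848327, 'cy': 193.99320122339995, 'k1': -0.07031872994613762, 'position': array([1186.6952257 ,  -44.12642906,  774.87261304]), 'orientation': array([0.26445404, 0.25431115, 0.65070269, 0.66481269])}
{'t': 0.1, 'qpos': array([ 1.04937217e+00,  3.51170172e-01,  1.65230154e+00,  6.08733755e-06,
        1.13908004e+00, -8.46065533e-02]), 'qvel': array([-0.00073889, -0.00211888, -0.00276681, -0.00145872,  0.00047358,
       -0.00040176]), 'tau': array([ 2.70019682e-04, -5.06836903e+01, -2.91877234e+01, -1.64510088e-04,
        2.64561000e-03,  4.20273565e-06]), 'tcp_pos': array([232.52861027, 498.13643412, 230.84118311]), 'tool_rot': array([ 8.43522383e-01,  5.37093809e-01, -4.26107977e-04,  2.20008773e-04]), 'contact_force': array([ 0.12279499,  0.00171503, -0.84568436]), 'wrist_torque': array([0.01877367, 0.00947541, 0.01028403]), 'gripper_width': 85.20738390808332}
```

View pics/top0.png

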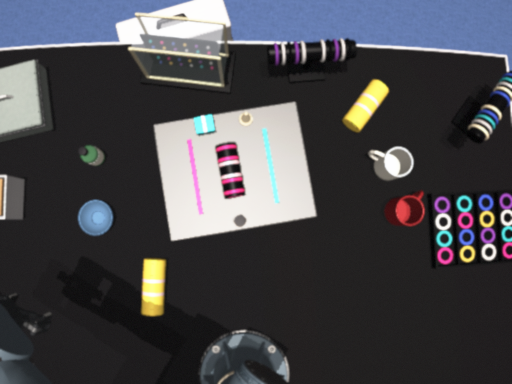

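View pics/scene0.png

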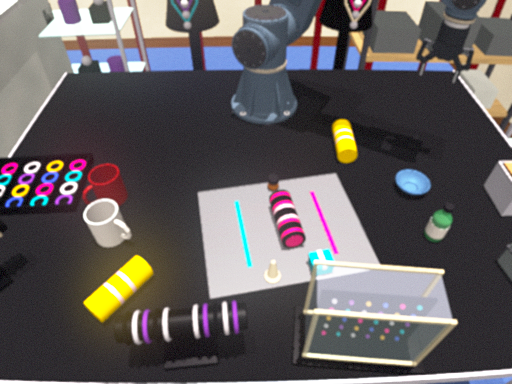

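The top view shows the black roll with pink bands at about (230,170). The pink line is at (195,177) to its left (world +y) and the teal line at (271,165). Look-alikes are the purple-banded black roll at (311,52), the blue-banded one at (492,105), and the yellow rolls at (366,105) and (153,287). I choose the one at (230,170), between the lines on the pad.

```bash
cat >> h.py <<'E'
def points(d,c):
    v,u=np.mgrid[0:384,0:512]; r=rays(c,np.c_[u.ravel(),v.ravel()]); q=R.from_quat(c['orientation']); dz=-q.inv().apply(r)[:,2]
    return (np.array(c['position'])+r*(d.ravel()/dz)[:,None]).reshape(384,512,3)
def axisfit(p):
    m=p.mean(0); w,V=np.linalg.eigh(np.cov((p-m).T)); a=V[:,1]; a=a*np.sign(a[0]); s=(p-m)@a; t=(p-m)@np.array([-a[1],a[0]])
    n=np.array([-a[1],a[0]]); c=m+a*(np.percentile(s,.5)+np.percentile(s,99.5))/2+n*(np.percentile(t,.5)+np.percentile(t,99.5))/2
    return c,a,np.ptp(s),np.ptp(t)
def line(im,c,lo,hi,box=(150,110,320,240),z=4):
    h=cv2.cvtColor(im,cv2.COLOR_RGB2HSV); m=cv2.inRange(h,lo,hi); k=np.zeros_like(m); x0,y0,x1,y1=box; k[y0:y1,x0:x1]=1; m=m*k
    n,l,s,_=cv2.connectedComponentsWithStats(m); i=max(range(1,n),key=lambda i:np.hypot(s[i,2],s[i,3])) 
    v,u=np.where(l==i); return axisfit(plane(c,np.c_[u,v],z)[:,:2])
def roll(im,d,c,near,view_z=34):
    # silhouette: points above 20 mm near the place
    P=points(d,c); m=(P[...,2]>18)&(P[...,2]<75)&(np.hypot(P[...,0]-near[0],P[...,1]-near[1])<110)
    n,l,s,ce=cv2.connectedComponentsWithStats(m.astype(np.uint8)); i=1+np.argmax(s[1:,4])
    v,u=np.where(l==i); return axisfit(plane(c,np.c_[u,v],view_z)[:,:2]), P[l==i]
E
python3 - <<'E'
from h import *
D=np.load('pics/top0.npz',allow_pickle=True); im,d,c=D['im'],D['d'],D['c'].item()
p=line(im,c,(140,90,90),(172,255,255)); t=line(im,c,(85,90,90),(98,255,255))
near=plane(c,[[230,170]],34)[0]
r,P=roll(im,d,c,near); 
print('pink',p);print('teal',t);print('roll',r, P[:,2].max())
hi=P[P[:,2]>np.percentile(P[:,2],60)]; print('ridge mean',hi.mean(0))
a=p[1];n=np.array([-a[1],a[0]]);e=r[0]-p[0]; print('roll in pink x,y',e@a,e@n,'ang',np.arctan2(r[1][1],r[1][0])-np.arctan2(a[1],a[0]))
for nm,uv,z in [('cone',(246,118),0),('box',(205,124),38),('pot',(240,221),42),('yel',(153,287),30)]: 
  e=plane(c,[uv],z)[0]; print(nm,e.round(), (e[:2]-p[0])@a,(e[:2]-p[0])@n)
Q=points(d,c); print('table z',Q[250:300,300:340,2].mean(),'pad z',Q[200:220,270:290,2].mean())
S=np.load('pics/scene0.npz',allow_pickle=True); im2,d2,c2=S['im'],S['d'],S['c'].item()
p2=line(im2,c2,(140,90,90),(172,255,255),(300,185,345,262)); print('pink scene',p2)
P2=points(d2,c2); m=(P2[...,2]>18)&(np.hypot(P2[...,0]-r[0][0],P2[...,1]-r[0][1])<85)&(P2[...,2]<75); q=P2[m]; q=q[np.abs((q[:,:2]-r[0])@n)<45]; print('scene roll ridge',q[q[:,2]>58].mean(0),q[:,2].max())
cv2.imwrite('pics/crop.png',cv2.resize(np.hstack([im[100:250,150:320],im2[170:320,200:370]])[:,:,::-1],None,fx=2.3,fy=2.3))
E
```

```text
pink (array([569.89495105, 142.74835602]), array([0.98438355, 0.176037  ]), np.float64(214.53516630289812), np.float64(11.694975769808089))
teal (array([603.46004875, -74.6506517 ]), array([0.98458067, 0.17493111]), np.float64(213.48504682261054), np.float64(10.165380983398919))
roll (array([585.87198007,  39.54631687]), array([0.98241616, 0.18670427]), np.float64(158.41620244011705), np.float64(60.382972826009066)) 69.03478450433272
ridge mean [583.58506478  38.91126209  64.07217673]
roll in pink x,y -2.4398524957747765 -104.40293799346051 ang 0.010847237227883694
cone [742.  -5.   0.] 143.10180210899114 -175.26925030785307
box [713. 111.  38.] 135.80059784466448 -56.060772281234215
pot [441.  11.  42.] -150.56827257230987 -107.18558767144431
yel [255. 253.  30.] -290.553775701823 163.45728285404257
table z 5.236989621771054 pad z 16.15919337219867
pink scene (array([566.16472089, 143.86066375]), array([0.98500564, 0.17252213]), np.float64(221.22123593194976), np.float64(13.871350203345662))
scene roll ridge [587.69020297  40.63190417  63.59880632] 68.96785859195359
```

View pics/crop.png

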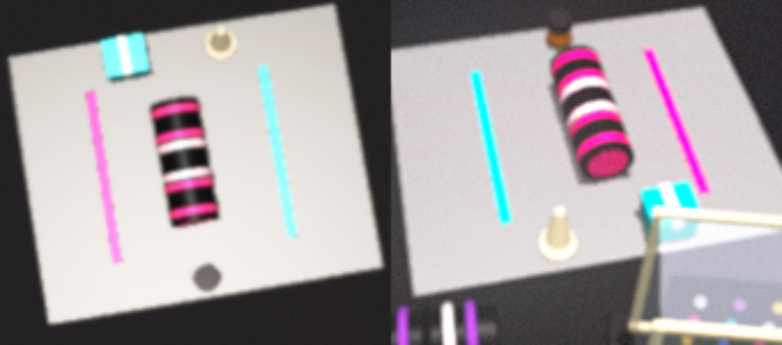

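The crop confirms it: the pink, white and black roll lies between the lines. It must go about 104 mm towards world +y, across the line, with almost no yaw. The gift box clears its path. Next I turn the jaws along the roll axis and go above its back side.

Request:
move_arm:
  increments: "0 0 0 0 0 0.119 0.7;0 0 0 0 0 0.119 0.7;0 0 0 0 0 0.119 0.7;0 0 0 0 0 0.119 0.7;0 0 0 0 0 0.119 0.7;0 0 0 0 0 0.119 0.7;0 0 0 0 0 0.119 0.7;0 0 0 0 0 0.119 0.7;0.0147 0.0292 0.0062 0 0 0 0.7;0.0147 0.0292 0.0062 0 0 0 0.7;0.0147 0.0292 0.0062 0 0 0 0.7;0.0147 0.0292 0.0062 0 0 0 0.7"
  force: 20

```text
t: 1.1
tcp_pos: [312.0, 392.8, 206.0]
tool_rot: [0.996, 0.091, -0.0, 0.0]
contact_force: [0.2, 0.1, -0.0]
gripper_width: 60.1
```

Request:
move_arm:
  increments: "0.0147 0.0292 0.0062 0 0 0 0.7;0.0147 0.0292 0.0062 0 0 0 0.7;0.0147 0.0292 0.0062 0 0 0 0.7;0.0147 0.0292 0.0062 0 0 0 0.7;0.0147 0.0292 0.0062 0 0 0 0.7;0.0147 0.0292 0.0062 0 0 0 0.7;0.0147 0.0292 0.0062 0 0 0 0.7;0.0147 0.0292 0.0062 0 0 0 0.7;0.0147 0.0292 0.0062 0 0 0 0.7;0.0147 0.0292 0.0062 0 0 0 0.7;0.0147 0.0292 0.0062 0 0 0 0.7;0 0 0 0 0 0 0.7"

```text
t: 2.1
tcp_pos: [530.9, 103.7, 137.1]
tool_rot: [0.996, 0.089, -0.0, 0.0]
contact_force: [0.0, -0.0, 0.3]
gripper_width: 60.0
```

Request:
move_arm:
  increments: "0.0144 0.0275 0.012 0 0 0 0.7;0.0144 0.0275 0.012 0 0 0 0.7;0.0144 0.0275 0.012 0 0 0 0.7;0 0 0 0 0 0 0.7;0 0 0 0 0 0 0.7"

```text
t: 2.52
tcp_pos: [586.0, 33.5, 101.3]
tool_rot: [0.996, 0.09, -0.001, -0.0]
contact_force: [-1.2, 0.4, 0.3]
gripper_width: 60.0
```

```bash
python3 - <<'E'
from h import *
a=snap('wrist','w1'); b=snap('scene','s1'); print(a[2]['position'],a[2]['orientation']); print(manip.get_state()['tcp_pos'],manip.get_state()['contact_force'])
cv2.imwrite('pics/c1.png',np.hstack([cv2.resize(a[0],(400,300)),cv2.resize(b[0][130:280,190:390],(400,300))])[:,:,::-1])
E
```

```text
[573.41409755 101.30121433 244.30601781] [-0.13630869 -0.01235988  0.08910982  0.98657317]
[585.65114183  34.8490111  102.3197709 ] [0.19735788 0.11884994 0.74517802]
```

View pics/c1.png

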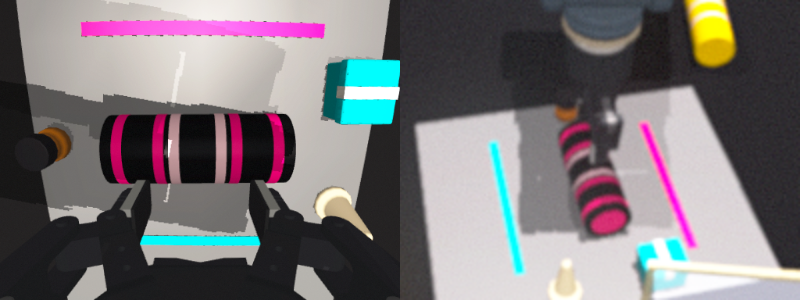

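The wrist view shows the roll at the middle, its pink line beyond it at the top, and the fingertips poised over its back edge. Now I descend onto the top.

Request:
move_arm:
  increments: "0 0.0025 0.011 0 0 0 0.7;0 0.0025 0.011 0 0 0 0.7;0 0 0.009 0 0 0 0.7;0 0 0.002 0 0 0 0.7;0 0 0 0 0 0 0.7"

```text
t: 3.03
tcp_pos: [586.4, 29.5, 68.1]
tool_rot: [0.996, 0.091, -0.001, -0.0]
contact_force: [-1.0, -0.1, 0.6]
gripper_width: 59.9
```

Request:
move_arm:
  increments: "0 0 0.001 0 0 0 0.7;0 0 0.001 0 0 0 0.7;0 0 0 0 0 0 0.7"

```text
t: 3.28
tcp_pos: [587.2, 29.3, 67.5]
tool_rot: [0.996, 0.091, 0.0, 0.0]
contact_force: [0.1, 0.2, 0.5]
gripper_width: 59.8
```

Request:
move_arm:
  increments: "0 0 0.001 0 0 0 0.7;0 0 0.001 0 0 0 0.7;0 0 0.001 0 0 0 0.7;0 0 0 0 0 0 0.7"

```text
t: 3.62
tcp_pos: [587.0, 29.3, 64.1]
tool_rot: [0.996, 0.091, -0.0, -0.0]
contact_force: [-0.1, 0.2, -0.2]
gripper_width: 59.9
```

Request:
move_arm:
  increments: "0 0 0.001 0 0 0 0.7;0 0 0.001 0 0 0 0.7;0 0 0 0 0 0 0.7"

```text
t: 3.87
tcp_pos: [587.0, 29.3, 62.1]
tool_rot: [0.996, 0.091, -0.0, -0.0]
contact_force: [-0.9, 0.1, -0.2]
gripper_width: 59.9
```

Request:
move_arm:
  increments: "0 0 0.001 0 0 0 0.7;0 0 0.001 0 0 0 0.7;0 0 0 0 0 0 0.7"

```text
t: 4.12
tcp_pos: [587.0, 29.3, 60.1]
tool_rot: [0.996, 0.091, -0.0, -0.0]
contact_force: [-0.3, -0.5, -0.5]
gripper_width: 59.7
```

Request:
move_arm:
  increments: "0 0 0.001 0 0 0 0.7;0 0 0.001 0 0 0 0.7;0 0 0 0 0 0 0.7"

```text
t: 4.37
tcp_pos: [587.3, 29.2, 58.5]
tool_rot: [0.996, 0.091, 0.0, 0.0]
contact_force: [-1.8, 0.4, 3.4]
gripper_width: 59.8
```

Request:
move_arm:
  increments: "0 0 0.001 0 0 0 0.7;0 0 0 0 0 0 0.7"

```text
t: 4.53
tcp_pos: [587.4, 29.0, 58.3]
tool_rot: [0.996, 0.091, 0.0, 0.0]
contact_force: [-3.5, -1.6, 11.1]
gripper_width: 60.2
```

Request:
move_arm:
  increments: "0 -0.003 -0.0003 0 0 0 0.7;0 -0.004 0 0 0 0 0.7;0 -0.004 0 0 0 0 0.7;0 -0.004 0 0 0 0 0.7;0 -0.004 0 0 0 0 0.7"

```text
t: 4.95
tcp_pos: [583.8, 48.0, 58.8]
tool_rot: [0.996, 0.091, 0.0, 0.0]
contact_force: [-5.6, -1.6, 15.2]
gripper_width: 60.1
```

Request:
move_arm:
  increments: "0 -0.004 -0.0006 0 0 0 0.7;0 -0.004 0 0 0 0 0.7;0 -0.004 0 0 0 0 0.7;0 -0.004 0 0 0 0 0.7;0 0 0 0 0 0 0.7"

```text
t: 5.37
tcp_pos: [580.6, 64.2, 58.9]
tool_rot: [0.996, 0.091, -0.0, 0.0]
contact_force: [-4.0, -1.4, 9.2]
gripper_width: 59.9
```

```bash
python3 - <<'E'
from h import *
a=snap('wrist','w2'); print(manip.get_state()['tcp_pos'],manip.get_state()['contact_force'])
P=points(a[1],a[2]); print(P[40:340:20,256].round(0).tolist())
cv2.imwrite('pics/w2.png',a[0][:,:,::-1])
E
```

```text
[580.65752316  63.98433259  58.84092327] [-4.2639918  -1.01598484  9.43848469]
[[562.0, 163.0, 5.0], [564.0, 153.0, 4.0], [566.0, 142.0, 6.0], [569.0, 130.0, 4.0], [571.0, 119.0, 5.0], [573.0, 107.0, 5.0], [575.0, 94.0, 4.0], [577.0, 82.0, 4.0], [577.0, 84.0, 51.0], [578.0, 76.0, 59.0], [580.0, 68.0, 63.0], [582.0, 58.0, 65.0], [584.0, 45.0, 61.0], [594.0, -6.0, 5.0], [597.0, -23.0, 4.0]]
```

View pics/w2.png

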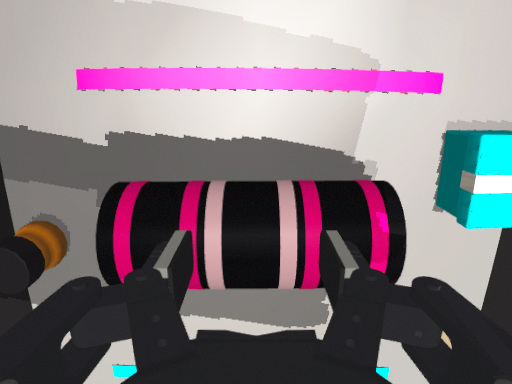

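The stroke works: the tips sit on top of the roll, the line is parallel at row 80, and the wrist depth is clean. I'll write a wrist-based measurement of the roll relative to the pink line.

```bash
cat >> h.py <<'E'
from scipy.optimize import least_squares
def wm(fn,new=True):
    if new: im,d,c=snap('wrist',fn)
    else: D=np.load('pics/'+fn+'.npz',allow_pickle=True); im,d,c=D['im'],D['d'],D['c'].item()
    P=points(d,c); h=cv2.cvtColor(im,cv2.COLOR_RGB2HSV)
    m=cv2.inRange(h,(140,120,120),(172,255,255))>0; m&=(P[...,2]<10)
    v,u=np.where(m); p=line_=axisfit(plane(c,np.c_[u,v],4)[:,:2]); a=p[1]; n=np.array([-a[1],a[0]])
    Q=np.c_[(P.reshape(-1,3)[:,:2]-p[0])@a,(P.reshape(-1,3)[:,:2]-p[0])@n,P.reshape(-1,3)[:,2]]
    g=(d.ravel()>0)&(Q[:,2]>25)&(Q[:,2]<67)&(np.abs(Q[:,0])<100)&(Q[:,1]<60)&(Q[:,1]>-160)
    n_,l,s,_=cv2.connectedComponentsWithStats(g.reshape(384,512).astype(np.uint8)); i=1+np.argmax(s[1:,4]); q=Q[(l==i).ravel()]
    f=lambda k:np.hypot(q[:,1]-k[0]-k[1]*q[:,0],q[:,2]-k[2])-30
    r=least_squares(f,[np.median(q[:,1]),0,34],loss='soft_l1',f_scale=1.)
    xs=np.percentile(q[:,0],[.3,99.7]); xc=xs.mean(); s=manip.get_state()
    t=s['tcp_pos'][:2]-p[0]; y=r.x[0]+r.x[1]*xc
    print('pink',p[0].round(1),'yaw %.3f len %.0f w %.1f'%(np.arctan2(a[1],a[0]),p[2],p[3]),'| roll x %.1f y %.1f ang %.3f z %.1f len %.0f'%(xc,y,r.x[1],r.x[2],np.ptp(xs)),
     '| tcp x %.1f y %.1f rel %.1f z %.1f'%(t@a,t@n,t@n-y,s['tcp_pos'][2]),'t %.2f'%s['t'],'F',s['contact_force'].round(1))
E
python3 -c "
from h import *
wm('w1',0);wm('w2',0)"
```

```text
pink [568.5 143.1] yaw 0.174 len 221 w 157.8 | roll x -4.0 y -103.2 ang 0.014 z 34.4 len 149 | tcp x -1.7 y -80.1 rel 23.2 z 58.8 t 5.42 F [-4.3 -1.   9.4]
pink [568.3 142.9] yaw 0.176 len 221 w 149.0 | roll x -4.5 y -85.3 ang 0.013 z 34.4 len 149 | tcp x -1.7 y -79.9 rel 5.4 z 58.8 t 5.42 F [-4.3 -1.   9.4]
```

Request:
move_arm:
  increments: "0 -0.004 0 0 0 0 0.7;0 -0.004 0 0 0 0 0.7;0 -0.004 0 0 0 0 0.7;0 0 0 0 0 0 0.7;0 0 -0.004 0 0 0 0.7;0 0 -0.006 0 0 0 0.7;0 0.012 0 0 0 0 0.7;0 0.012 0 0 0 0 0.7;0 0 0.004 0 0 0 0.7;0 0 0.003 0 0 0 0.7;0 0 0.002 0 0 0 0.7;0 0 0 0 0 0 0.7"

```text
t: 6.42
tcp_pos: [582.6, 51.9, 58.6]
tool_rot: [0.996, 0.091, -0.0, -0.0]
contact_force: [0.2, 0.2, 0.5]
gripper_width: 59.6
```

```bash
python3 -c "
from h import *
wm('w3')"
```

```text
pink [568.4 143. ] yaw 0.177 len 221 w 137.4 | roll x -4.6 y -79.2 ang 0.012 z 34.4 len 149 | tcp x -1.9 y -92.1 rel -12.9 z 58.8 t 6.47 F [-0.3 -0.7  0.7]
```

Request:
move_arm:
  increments: "0 0 0.001 0 0 0 0.7;0 -0.004 0 0 0 0 0.7;0 -0.004 0 0 0 0 0.7;0 -0.004 0 0 0 0 0.7;0 -0.004 0 0 0 0 0.7;0 -0.004 0 0 0 0 0.7;0 -0.004 0 0 0 0 0.7;0 -0.004 0 0 0 0 0.7;0 -0.004 0 0 0 0 0.7;0 -0.004 0 0 0 0 0.7;0 -0.004 0 0 0 0 0.7;0 -0.004 0 0 0 0 0.7"

```text
t: 7.47
tcp_pos: [574.7, 95.6, 58.8]
tool_rot: [0.996, 0.091, -0.0, 0.0]
contact_force: [-3.1, -1.3, 7.2]
gripper_width: 59.7
```

```bash
python3 -c "
from h import *
wm('w4')"
```

```text
pink [568.5 142.9] yaw 0.174 len 221 w 12.7 | roll x -4.8 y -56.9 ang 0.015 z 34.4 len 149 | tcp x -2.0 y -47.1 rel 9.8 z 58.7 t 7.52 F [-3.   0.4  7.5]
```

Request:
move_arm:
  increments: "0 0 -0.004 0 0 0 0.7;0 0 -0.006 0 0 0 0.7;0 0.0115 0 0 0 0 0.7;0 0.0115 0 0 0 0 0.7;0 0 0.004 0 0 0 0.7;0 0 0.003 0 0 0 0.7;0 0 0.002 0 0 0 0.7;0 0 0 0 0 0 0.7"

```text
t: 8.18
tcp_pos: [578.8, 72.5, 58.4]
tool_rot: [0.996, 0.091, -0.001, -0.0]
contact_force: [0.6, 0.6, 0.6]
gripper_width: 59.6
```

Request:
move_arm:
  increments: "0 0 0.001 0 0 0 0.7;0 -0.004 0 0 0 0 0.7;0 -0.004 0 0 0 0 0.7;0 -0.004 0 0 0 0 0.7;0 -0.004 0 0 0 0 0.7;0 -0.004 0 0 0 0 0.7;0 -0.004 0 0 0 0 0.7;0 -0.004 0 0 0 0 0.7;0 -0.004 0 0 0 0 0.7;0 -0.004 0 0 0 0 0.7;0 -0.004 0 0 0 0 0.7;0 -0.004 0 0 0 0 0.7"

```text
t: 9.18
tcp_pos: [570.8, 116.3, 58.8]
tool_rot: [0.996, 0.091, -0.0, 0.0]
contact_force: [-4.2, -1.2, 8.2]
gripper_width: 59.9
```

```bash
python3 -c "
from h import *
wm('w5')"
```

```text
pink [568.3 142.8] yaw 0.173 len 221 w 98.1 | roll x -5.0 y -34.1 ang 0.016 z 34.4 len 149 | tcp x -2.1 y -25.9 rel 8.2 z 58.8 t 9.23 F [-4.   0.6  8.4]
```

Request:
move_arm:
  increments: "0 0 -0.004 0 0 0 0.7;0 0 -0.006 0 0 0 0.7;0 0.0105 0 0 0 0 0.7;0 0.0105 0 0 0 0 0.7;0 0 0.004 0 0 0 0.7;0 0 0.003 0 0 0 0.7;0 0 0.002 0 0 0 0.7;0 0 0 0 0 0 0.7"

```text
t: 9.9
tcp_pos: [574.6, 95.1, 58.5]
tool_rot: [0.996, 0.091, -0.001, -0.0]
contact_force: [0.2, -1.0, 0.7]
gripper_width: 59.6
```

Request:
move_arm:
  increments: "0 0 0.001 0 0 0 0.7;0 -0.004 0 0 0 0 0.7;0 -0.004 0 0 0 0 0.7;0 -0.004 0 0 0 0 0.7;0 -0.004 0 0 0 0 0.7;0 -0.004 0 0 0 0 0.7;0 -0.004 0 0 0 0 0.7;0 -0.004 0 0 0 0 0.7;0 -0.004 0 0 0 0 0.7;0 -0.004 0 0 0 0 0.7;0 -0.004 0 0 0 0 0.7;0 -0.004 0 0 0 0 0.7"

```text
t: 10.9
tcp_pos: [566.7, 138.9, 58.8]
tool_rot: [0.996, 0.091, -0.0, 0.0]
contact_force: [-4.5, -0.9, 8.4]
gripper_width: 60.2
```

```bash
sed -i "s/    Q=np.c_\[(P/    p=(np.array([568.4,142.9]),); a=np.array([np.cos(.175),np.sin(.175)]); n=np.array([-a[1],a[0]]); line_=p\n&/; s/'pink',p\[0\].*p\[3\]),/ /" h.py; python3 -c "
from h import *
wm('w6')"
```

```text
| roll x -5.4 y -11.5 ang 0.014 z 34.4 len 149 | tcp x -2.4 y -3.0 rel 8.5 z 58.8 t 10.95 F [-4.9  1.3  8.4]
```

Request:
move_arm:
  increments: "0 0 -0.004 0 0 0 0.7;0 0 -0.006 0 0 0 0.7;0 0.008 0 0 0 0 0.7;0 0.008 0 0 0 0 0.7;0 0 0.004 0 0 0 0.7;0 0 0.003 0 0 0 0.7;0 0 0.002 0 0 0 0.7;0 0 0 0 0 0 0.7"

```text
t: 11.62
tcp_pos: [569.7, 122.6, 58.9]
tool_rot: [0.996, 0.091, -0.0, 0.0]
contact_force: [-1.4, -0.1, 3.6]
gripper_width: 59.7
```

Request:
move_arm:
  increments: "0 0 0.001 0 0 0 0.7;0 -0.004 0 0 0 0 0.7;0 -0.004 0 0 0 0 0.7;0 -0.004 0 0 0 0 0.7;0 -0.004 0 0 0 0 0.7;0 -0.004 0 0 0 0 0.7;0 -0.002 0 0 0 0 0.7;0 0 0 0 0 0 0.7;0 0 -0.003 0 0 0 0.7;0 0 -0.02 0 0 0 0.7;0 0 -0.04 0 0 0 0.7;0 0 -0.04 0 0 0 0.7"

```text
t: 12.62
tcp_pos: [564.9, 144.3, 161.0]
tool_rot: [0.996, 0.091, -0.002, 0.0]
contact_force: [-0.2, 0.7, 2.0]
gripper_width: 59.7
```

Request:
move_arm:
  increments: "0 0.03 -0.04 0 0 0 0.7;0 0.03 -0.02 0 0 0 0.7;0 0.03 0 0 0 0 0.7;0 0 0 0 0 0 0.7;0 0 0 0 0 0 0.7;0 0 0 0 0 0 0.7"

```text
t: 13.12
tcp_pos: [581.0, 61.1, 213.9]
tool_rot: [0.996, 0.091, -0.001, -0.0]
contact_force: [0.8, 1.0, -0.2]
gripper_width: 59.5
```

```bash
python3 -c "
from h import *
wm('w7'); im,d,c=snap('top','top7'); snap('scene','s7')
t=line(im,c,(85,90,90),(98,255,255)); print(t)
b=cv2.imread('pics/s7.png');w=cv2.imread('pics/w7.png');cv2.imwrite('pics/c7.png',np.hstack([cv2.resize(w,(400,300)),cv2.resize(b[130:280,190:390],(400,300))]))
"
```

```text
| roll x -5.1 y 0.2 ang 0.012 z 34.4 len 149 | tcp x -1.8 y -82.3 rel -82.5 z 213.8 t 13.17 F [ 0.3  0.  -0.2]
(array([639.49634558, -68.46413869]), array([0.9851808 , 0.17151907]), np.float64(139.5933091463973), np.float64(9.63440328514237))
```

View pics/c7.png

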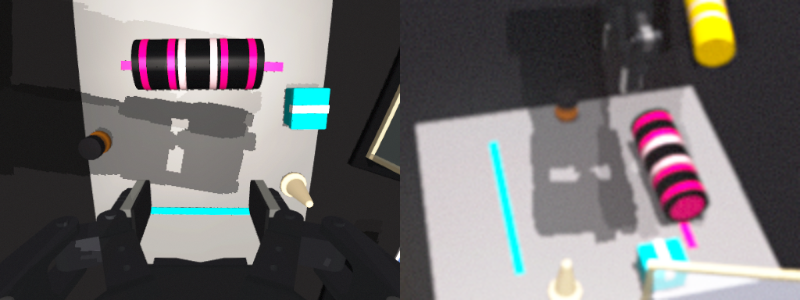

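The roll lies on the pink line, which sticks out centrally at both ends (wrist view, about (127,65) and (273,67)). The box, cone and pot look undisturbed and the arm is clear, so I'm handing in.

```bash
python3 -c "
from h import *
wm('w8'); print(job.sign_off())"
```

```text
| roll x -5.1 y 0.1 ang 0.013 z 34.5 len 149 | tcp x -1.7 y -82.2 rel -82.4 z 214.1 t 13.32 F [-0.1  0.6  0.8]
the job is handed in; nothing more can be done
None
```

The bracelet roll now lies along the pink line, and I handed the job in at about 13 s. I rolled it about 104 mm across the pad in five short strokes, with two open fingertips on its top. The forces I read stayed at or below about 15 N.

| Last check (wrist camera) | Measured | Allowed |
|---|---|---|
| Roll axis across the line | 0.1 mm | ±10 mm |
| Roll centre along the line | −5.1 mm | ±35 mm |
| Angle to the line | 0.013 rad | 0.12 rad |
| Axis height | 34.5 mm | below 37 mm |

- **At rest:** two readings 0.15 s apart agreed to 0.1 mm, so the roll was still. The arm stood clear, with the fingertips 214 mm up.
- **Line position:** I used the line's position and angle from earlier wrist views for these numbers, because the roll now covers most of it. The top and scene cameras had placed the line within 1 to 3 mm of that.
- **Other things on the table:** in the last picture the box, cone and pot look undisturbed, but I did not measure them again. I did not look at the mugs, bottle or dish again; the arm touched none of them as far as the force readings show.
- **Disagreement:** the last top view saw only part of the teal line (140 mm long, probably hidden by the arm), so I did not use it.

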